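# Open the assay case and lay out the touchstone

### The arm

A 6-joint arm with a two-finger parallel gripper is mounted at the origin on a cart in front of the work surface, level with it; the furniture and walls round the work are solid. World frame = base frame: x ahead of the robot, y to its left, z up, the work surface at z = 0. Lengths are in m, angles in rad, forces in N, time in s.
With the tool pointing down it reaches from about 0.35 to 0.975 m from the base axis. Payload 17.4 kg.
Tool frame: the origin (TCP) lies between the finger pads; the fingertips stand r.tips_ahead ahead of it and the grasp point (between the pads) lies 6 mm ahead of it (r.tips_ahead is the distance from the TCP to the fingertips, in m); z points along the fingers, y is the direction in which the jaws open and shut (so a half turn about z gives the same grasp; the last joint's range is limited). The gripper opens to 85 mm and grips with 20 to 120 N. Pads are 22 mm wide; open, the fingers measure 114 mm over their backs; the gripper's body (76 mm by 85 mm) begins 54 mm behind the grasp point. The pads swing forward as they close: fully open they stand 13 mm farther back than shut.
Start: joints at [1.31, 0.116, 1.442, -0, 1.584, -0.038], TCP at [0.149, 0.658, 0.256] pointing down, gripper open.
Joint ranges: [-2.83, 2.83], [-0.83, 2.19], [0.07, 2.5], [-1.14, 4.28], [0.01, 3], [-2.97, 2.97]. Speed limits (rad/s): [1.89, 1.89, 2.22, 3.14, 3.14, 3.14].

### API

Orientations are given as a rotation vector (axis times angle).
In Python, from bench import telemetry, imaging, workorder, r gives the robot as it stands.
- The arm moves only by the tool carry_out, never from a script. Its argument "moves" is a list of rows, each an object with "xyz": the shift along the world's x, y, z in mm, a list of three; "spin": the turn about the world's z in degrees; "fingers": the finger opening in mm, from 0 to 85.4. A call has 1 to 8 rows; each row is the pose to reach, as a shift and turn from the pose measured when the call began; what a row does not reach only later rows make up. A row lasts 1/12 s, in which the tool goes at most 41.7 mm and 7.16 degrees, less where a joint would pass 70% of its speed; a pose out of reach is approached as far as the arm can. A call with a gripper value outside its range is refused whole. The fingers move at their own pace and stop on an object; "newtons" is the grip in N (left out, the last holds). Time passes only in rows, so rows that repeat a pose let the fingers close. It gives the time, the measured TCP pose, the force and the opening at its end, in the units of the state.
- telemetry.get_state(): the state, without advancing time (a new reading comes with each control period).
- imaging.read_camera(name): name is "scene" or "top"; returns a dict with "frame" (480x640x3 uint8, blue, green, red), "fx", "fy", "cx", "cy" (pixels), "rvec" (rotation vector, rad) and "tvec" (3), from world to camera coordinates, as OpenCV has them. Camera axes: x right, y down, z forward; pixel columns grow to the right and rows downward; lengths in m; the calibration is good to about 2 mm. A picture is of the moment at which its call begins. There is no depth.
- workorder.close_job(): hands the job in, once; it reports no verdict.
The state is a dict: "time": time; "joints": joint angles; "qvel": joint speeds; "joint_torque": joint torques, N m; "tcp_pos": TCP position; "eef_rot": TCP orientation; "contact_force": force on the tool from outside, world axes, zero at the start; "ft_torque": the same for the moment, N m; "finger_gap": finger opening in m.
Only numpy, scipy, OpenCV 4.12 (cv2) and the standard library are available. Lean on these libraries where they do the work, as an engineer would, in place of code of your own. Each camera call takes 0.05 s, during which the arm holds its last target. There are 200 camera calls.

### The job

Swing the lid of the small metal case open by its ball pull, past vertical, so that it stays open by itself. Then lift the black touchstone out of the case and lay it down gently, flat near the middle of the white writing pad. Leave the bundle of card tags in the case where it is.

Things in the scene. Friction and masses are not known exactly. Their poses are not given: they have to be found in the camera images.
- lid (a joint): hinge of the case's lid, rad: 0 shut, 1.57 upright, 1.92 wide open against its stop. The lid (160 g, a hollow aluminium shell 45 mm deep, walls 3 mm) moves freely: let go below about 1.0 it falls shut, beyond about 1.2 it falls back to its stop and stays. Open, it reaches 80 mm beyond the hinge and 131 mm above the bench; the top of its pull is then 169 mm above the bench
- case: the small case, fixed to the bench: 110 x 190 x 72 mm shut; solid grey base 26 mm tall. Origin: middle of its underside; x from its front (pull) to its rear (hinge), y along the hinge, z up. Inside, at y = +46 and -46 mm, two wooden rests, 28 mm wide (y), their tops 50 mm above the bench and 24 mm above the base; 4 mm lips stand at their two x ends
- hinge_mid (a point): mid-length of the lid's hinge axis, 56 mm behind the middle of the case and 26 mm above the bench; its axes are the case's: y along the hinge, x horizontal towards the rear (the lid's top edge goes towards +x as it falls open), z up
- ball_pull (a point): centre of the black ball, 22 mm across, on an 8 mm steel stem at the middle of the lid's front edge, its only handle; it moves with the lid. Shut, it stands 48 mm above the bench, 35 mm clear of the lid's front face and 148 mm in front of the hinge axis, 22 mm above it
- touchstone_center (a point): centre of the black touchstone, a flat loose block 40 x 64 x 11 mm, about 70 g; x along its 40 mm, y along its 64 mm, z along its 11 mm (up). At first it lies in the shut case on one of the two rests (either one), its 64 mm square to the hinge; its long sides overhang the rest by 6 mm and are free for the fingers
- tag_bundle_center (a point): centre of the loose bundle of buff card tags, 31 x 61 x 10 mm (x, y, z), lying likewise on the other rest of the case; it stays there
- pad_center (a point): centre of the top face of the white writing pad, fixed flat on the bench; 121 mm along its x, 297 mm along its y, its top 6 mm above the bench

How it is judged:
On the way:
1. the lid stands open past vertical while the touchstone still lies in the case (value of joint lid above 1.62 rad and horizontal distance between touchstone_center and hinge_mid below 0.1 m), for 0.2 s.
At the end, for the whole second after the job is handed in: The lid stands open beyond 1.62 rad; the touchstone lies flat (within 0.15 rad) and at rest on the writing pad, its centre within 30 mm of the pad's centre along the pad's x and within 70 mm along its y; the tag bundle is within 20 mm of where it was (value of joint lid above 1.62 rad and x of touchstone_center in the frame of pad_center between -0.03 and 0.03 m and y of touchstone_center in the frame of pad_center between -0.07 and 0.07 m and z of touchstone_center in the frame of pad_center below 0.012 m and angle between touchstone_center's own z axis and vertical below 0.15 rad and linear speed of touchstone below 0.02 m/s and distance of tag_bundle_center from where it was at the start of the episode below 0.02 m).
It fails at once if the touchstone is dropped or thrown: moving faster than 0.7 m/s with no finger touching it (a fall of some 25 mm) (linear speed of touchstone above 0.7 m/s and contact force between the fingers and touchstone below 0.05 N).
It fails at once if the tag bundle is moved by more than 20 mm (distance of tag_bundle_center from where it was at the start of the episode above 0.02 m).
It also fails if it takes over 54 s, if anything falls off the work surface, if the arm or the gripper's body presses on something with over 40 N, if the wrist force passes 120 N, or if a joint passes its speed limit or range.

## Working session

There is one attempt and no reset: what is moved stays moved. The work goes in short steps, Python scripts to look and compute and a tool call to move; the robot and the scene stay as the last step left them, time stands still between calls to the robot, and variables do not carry over. Pictures are saved under pics/ and viewed, about 8 in all and at most 12, crops included, and the job is handed in when it is done.

Besides the shell and the picture viewer there is one more tool, called after ">>>" as name(argument=value, ...), one argument or row to a line, values as JSON. carry_out: Moves the arm, as the interface text tells. Its arguments: {"type":"object","properties":{"moves":{"type":"array","items":{"type":"object","properties":{"xyz":{"type":"array","items":{"type":"number"}},"spin":{"type":"number"},"fingers":{"type":"number"}}}},"newtons":{"type":"number"}},"required":["moves"]}

```bash
mkdir -p pics; ls; cat > h.py <<'E'
import numpy as np, cv2
from bench import telemetry, imaging, workorder, r
def cam(n):
    c=imaging.read_camera(n); c['R']=cv2.Rodrigues(np.array(c['rvec'],float))[0]; c['t']=np.array(c['tvec'],float).reshape(3); return c
def ray(c,u,v):
    d=c['R'].T@np.array([(u-c['cx'])/c['fx'],(v-c['cy'])/c['fy'],1.]); return -c['R'].T@c['t'], d/np.linalg.norm(d)
def onz(c,u,v,z):
    o,d=ray(c,u,v); return o+d*(z-o[2])/d[2]
def tri(c1,p1,c2,p2):
    o1,d1=ray(c1,*p1);o2,d2=ray(c2,*p2)
    s=np.linalg.lstsq(np.c_[d1,-d2],o2-o1,rcond=None)[0]; a=o1+s[0]*d1;b=o2+s[1]*d2
    return (a+b)/2,np.linalg.norm(a-b)
def proj(c,p):
    q=c['R']@np.array(p)+c['t']; return q[0]/q[2]*c['fx']+c['cx'],q[1]/q[2]*c['fy']+c['cy']
E
python3 - <<'E'
from h import *
for n in('top','scene'):
    c=cam(n); cv2.imwrite(f'pics/{n}0.png',c['frame']); print(n,c['fx'],c['cx'],c['cy'],-c['R'].T@c['t'],c['R'])
s=telemetry.get_state();print(s,r.tips_ahead)
E
```

```text
pics
top 490.8470575742408 322.65353449675956 240.3804759305873 [ 0.37423099 -0.00166293  0.89312126] [[-0.01077086 -0.99989598 -0.00959225]
 [-0.98611885  0.01221101 -0.16559136]
 [ 0.16569126  0.00767553 -0.9861478 ]]
scene 566.5991573473065 309.38899143138923 235.7321007308236 [-0.05594048 -0.71860106  0.80947988] [[ 0.80543144 -0.59266145 -0.00571001]
 [-0.3735462  -0.50012526 -0.78124129]
 [ 0.46015588  0.63136925 -0.62420305]]
{'time': 0.1, 'joints': array([ 1.31020072e+00,  1.16452681e-01,  1.44218965e+00, -1.65107617e-05,
        1.58399228e+00, -3.78223323e-02]), 'qvel': array([ 1.33401263e-03, -1.80205306e-03, -1.47836073e-03, -1.13015338e-04,
       -1.79735743e-03,  3.36564465e-05]), 'joint_torque': array([ 1.22220088e-03, -7.33658266e+01, -6.33789825e+01,  5.73271154e-05,
        4.89405968e-03, -2.56075430e-05]), 'tcp_pos': array([0.14912332, 0.65817988, 0.25563157]), 'eef_rot': array([-3.49193164e-01, -3.12198579e+00,  1.62228996e-03]), 'contact_force': array([ 0.71066175,  0.60223776, -0.39557751]), 'ft_torque': array([-0.01068075, -0.01199024,  0.01091356]), 'finger_gap': 0.08499940797159382} 0.025
```

View pics/top0.png

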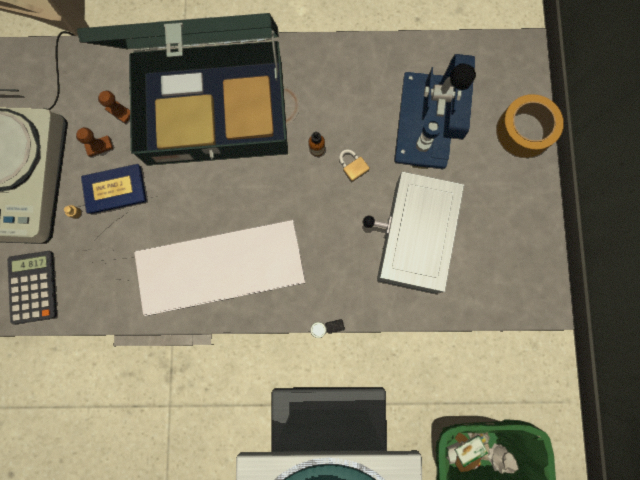

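View pics/scene0.png

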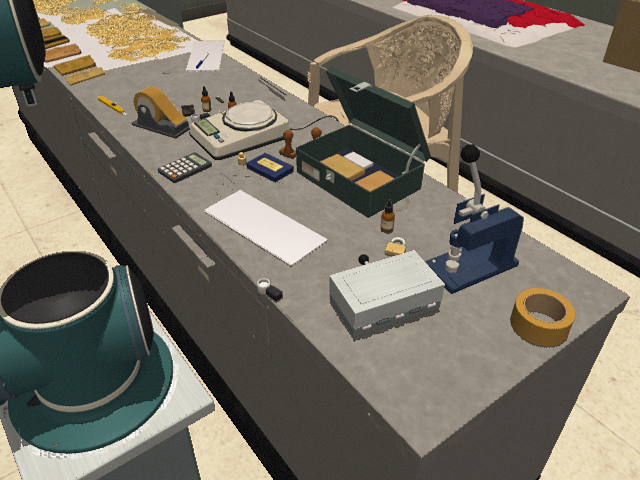

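The top view shows the white pad, with corners near (135,251), (293,221), (304,281) and (146,315). The silver case is near (422,232), with its ball at about (369,222). The ball is at about (364,259) in the scene view. The case front faces roughly +y, and the hinge is on the -y side.

```bash
python3 - <<'E'
from h import *
t=cam('top');s=cam('scene')
def blob(f,box,m,name):
    x0,y0,x1,y1=box; M=np.zeros(m.shape,np.uint8);M[y0:y1,x0:x1]=m[y0:y1,x0:x1]*255
    k=max(cv2.findContours(M,0,2)[0],key=cv2.contourArea); print(name,cv2.contourArea(k),cv2.minEnclosingCircle(k)); return k
g=lambda c:c['frame'].max(2).astype(int)
bt=cv2.minEnclosingCircle(blob(t,(355,208,383,237),g(t)<60,'ball top'))[0]
bs=cv2.minEnclosingCircle(blob(s,(352,248,376,270),g(s)<60,'ball scene'))[0]
P,e=tri(t,bt,s,bs);print('ball',P,e,onz(t,*bt,.048),onz(s,*bs,.048))
k=blob(t,(120,205,320,325),(g(t)>170),'pad');R=cv2.minAreaRect(k);B=cv2.boxPoints(R)
W=np.array([onz(t,*p,.006) for p in B]);print('pad',W.mean(0),[np.linalg.norm(W[i]-W[i-1]) for i in range(4)],W)
M=np.zeros(g(t).shape,np.uint8);M[160:300,372:472]=(g(t)>150)[160:300,372:472]*255
M=cv2.morphologyEx(M,cv2.MORPH_OPEN,np.ones((15,15)))
k=max(cv2.findContours(M,0,2)[0],key=cv2.contourArea);A=cv2.approxPolyDP(cv2.convexHull(k),6,True)[:,0];print(A)
B=cv2.boxPoints(cv2.minAreaRect(k));W=np.array([onz(t,*p,.072) for p in B]);print('lid',W.mean(0),[np.linalg.norm(W[i]-W[i-1]) for i in range(4)],W)
print(np.array([onz(t,*map(float,p),.072) for p in A]))
E
```

```text
ball top 93.5 ((368.21429443359375, 221.5), 6.165337562561035)
ball scene 53.5 ((363.3823547363281, 259.26470947265625), 4.933038711547852)
ball [ 0.5491077  -0.0755491   0.04681908] 3.774944447774621e-05 [ 0.54884727 -0.07543583  0.048     ] [ 0.54818962 -0.0765512   0.048     ]
pad 10353.5 ((218.0, 267.5), 88.24549865722656)
pad [0.4764766  0.19615881 0.006     ] [np.float64(0.12034745448778172), np.float64(0.30342554154092244), np.float64(0.12108013892275851), np.float64(0.29683236504443233)] [[0.5068476  0.35831779 0.006     ]
 [0.56387321 0.06029911 0.006     ]
 [0.4450265  0.03715049 0.006     ]
 [0.39015908 0.32886785 0.006     ]]
[[401 174]
 [461 184]
 [445 288]
 [383 277]]
lid [ 0.52853344 -0.16584008  0.072     ] [np.float64(0.10978361233478098), np.float64(0.19144340428531045), np.float64(0.11384382214432202), np.float64(0.19046300214658166)] [[ 0.44670708 -0.09024732  0.072     ]
 [ 0.63353134 -0.13204774  0.072     ]
 [ 0.60941561 -0.24330801  0.072     ]
 [ 0.42447972 -0.19775725  0.072     ]]
[[ 0.62715648 -0.13230097  0.072     ]
 [ 0.60784655 -0.23496148  0.072     ]
 [ 0.42927048 -0.19813112  0.072     ]
 [ 0.44881087 -0.09558334  0.072     ]]
```

>>> carry_out(
  moves=[
    {"xyz": [20,-36,0],"spin": -5,"fingers": 60},
    {"xyz": [40,-73,0],"spin": -10,"fingers": 60},
    {"xyz": [60,-110,0],"spin": -15,"fingers": 60},
    {"xyz": [80,-147,0],"spin": -20,"fingers": 60},
    {"xyz": [100,-183,0],"spin": -25,"fingers": 60},
    {"xyz": [120,-220,0],"spin": -30,"fingers": 60},
    {"xyz": [140,-256,0],"spin": -35,"fingers": 60},
    {"xyz": [160,-293,0],"spin": -40,"fingers": 60},
  ],
  newtons=20,
)

```text
time: 0.87
tcp_pos: [0.309, 0.3643, 0.2558]
eef_rot: [-1.401, -2.812, 0.001]
contact_force: [1.0, -0.6, -0.3]
finger_gap: 0.06
```

>>> carry_out(
  moves=[
    {"xyz": [20,-36,-5],"spin": -5,"fingers": 60},
    {"xyz": [40,-73,-10],"spin": -10,"fingers": 60},
    {"xyz": [60,-110,-15],"spin": -15,"fingers": 60},
    {"xyz": [80,-147,-20],"spin": -20,"fingers": 60},
    {"xyz": [100,-183,-25],"spin": -25,"fingers": 60},
    {"xyz": [120,-220,-35],"spin": -30,"fingers": 60},
    {"xyz": [140,-256,-45],"spin": -35,"fingers": 60},
    {"xyz": [160,-293,-55],"spin": -40,"fingers": 60},
  ],
)

```text
time: 1.53
tcp_pos: [0.4661, 0.0754, 0.2023]
eef_rot: [2.283, 2.158, 0.001]
contact_force: [1.3, 1.4, 0.5]
finger_gap: 0.06
```

>>> carry_out(
  moves=[
    {"xyz": [20,-36,0],"spin": -3,"fingers": 60},
    {"xyz": [40,-73,-10],"spin": -6,"fingers": 60},
    {"xyz": [60,-110,-25],"spin": -9,"fingers": 60},
    {"xyz": [80,-147,-45],"spin": -10,"fingers": 60},
    {"xyz": [80,-147,-75],"spin": -10,"fingers": 60},
    {"xyz": [80,-147,-85],"spin": -10,"fingers": 60},
  ],
)

```text
time: 2.03
tcp_pos: [0.5453, -0.0738, 0.1126]
eef_rot: [-2.463, -1.945, 0.005]
contact_force: [-0.2, 0.9, -0.9]
finger_gap: 0.0601
```

```bash
python3 - <<'E'
from h import *
s=telemetry.get_state();R=cv2.Rodrigues(s['eef_rot'])[0]
print(s['tcp_pos'],R[:,1],np.degrees(np.arctan2(R[1,1],R[0,1])),s['joints'],s['contact_force'])
c=cam('scene');cv2.imwrite('pics/a.png',cv2.resize(c['frame'][150:390,260:500],None,fx=2.4,fy=2.4))
E
```

```text
[ 0.54525112 -0.07381979  0.1125873 ] [ 0.97268639 -0.23208216 -0.00436646] -13.419818637451959 [-1.80867206e-01 -7.70165948e-02  1.87436738e+00 -1.33224637e-04
  1.34862150e+00  5.33816619e-02] [-0.17353907  0.91615598 -0.88037275]
```

View pics/a.png

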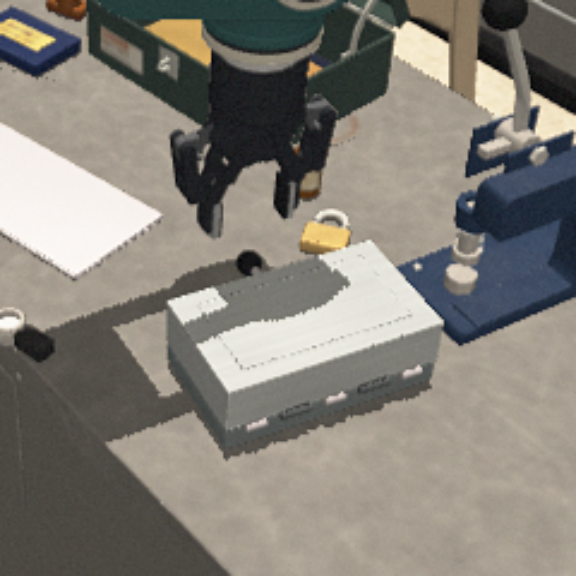

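The crop shows the open fingers above the ball, at about (250,262) in the crop, in front of the shut case. I'll lower the tool and grip the ball.

>>> carry_out(
  moves=[
    {"xyz": [3,-2,-30],"spin": 1,"fingers": 60},
    {"xyz": [3,-2,-59],"spin": 1,"fingers": 60},
    {"xyz": [3,-2,-59],"spin": 1,"fingers": 15},
    {"xyz": [3,-2,-59],"spin": 1,"fingers": 15},
    {"xyz": [3,-2,-59],"spin": 1,"fingers": 15},
    {"xyz": [3,-2,-59],"spin": 1,"fingers": 15},
    {"xyz": [3,-2,-59],"spin": 1,"fingers": 15},
    {"xyz": [3,-2,-59],"spin": 1,"fingers": 15},
  ],
  newtons=20,
)

```text
time: 2.75
tcp_pos: [0.5488, -0.0741, 0.0559]
eef_rot: [-2.446, -1.968, 0.001]
contact_force: [2.9, 4.0, 10.6]
finger_gap: 0.0205
```

>>> carry_out(
  moves=[
    {"xyz": [0,-1,6],"spin": 0,"fingers": 15},
    {"xyz": [-0.5,-2.5,13],"spin": 0,"fingers": 15},
    {"xyz": [-1,-4,19],"spin": 0,"fingers": 15},
    {"xyz": [-1.3,-6,25.5],"spin": 0,"fingers": 15},
    {"xyz": [-2,-8,31.5],"spin": 0,"fingers": 15},
    {"xyz": [-2.4,-10.5,37.5],"spin": 0,"fingers": 15},
    {"xyz": [-3,-13,43.5],"spin": 0,"fingers": 15},
    {"xyz": [-3.6,-16,49.5],"spin": 0,"fingers": 15},
  ],
)

```text
time: 3.42
tcp_pos: [0.5451, -0.0903, 0.106]
eef_rot: [-2.446, -1.968, 0.001]
contact_force: [-0.2, -0.5, -1.1]
finger_gap: 0.0207
```

```bash
python3 - <<'E'
from h import *
c=cam('scene');cv2.imwrite('pics/b.png',cv2.resize(c['frame'][150:390,260:500],None,fx=2.4,fy=2.4))
E
```

```text
(no output)
```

View pics/b.png

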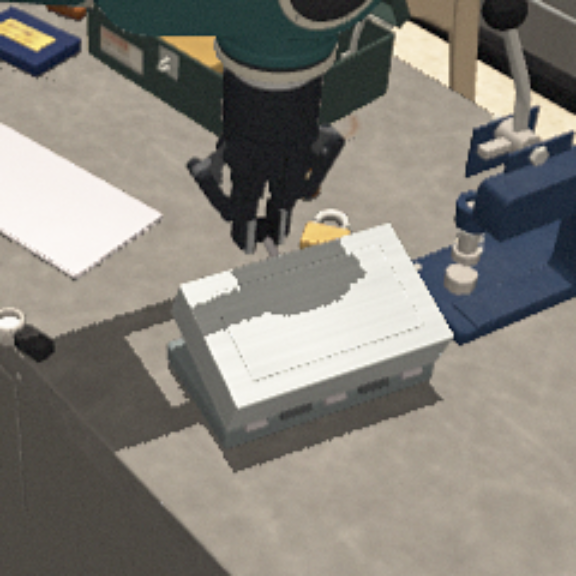

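The crop shows the lid raised about 20°, with the ball held between the fingertips at about (262,240). I'll continue along the arc.

>>> carry_out(
  moves=[
    {"xyz": [-1.5,-6.5,11.2],"spin": 0,"fingers": 15},
    {"xyz": [-3.2,-14,21.7],"spin": 0,"fingers": 15},
    {"xyz": [-5,-22.5,31.6],"spin": 0,"fingers": 15},
    {"xyz": [-7.1,-31.6,40.6],"spin": 0,"fingers": 15},
    {"xyz": [-9.3,-41.5,48.9],"spin": 0,"fingers": 15},
    {"xyz": [-11.7,-52,56.2],"spin": 0,"fingers": 15},
    {"xyz": [-14.2,-63.2,62.5],"spin": 0,"fingers": 15},
    {"xyz": [-16.8,-74.9,67.8],"spin": 0,"fingers": 15},
  ],
)

```text
time: 4.13
tcp_pos: [0.5275, -0.1667, 0.1756]
eef_rot: [-2.446, -1.968, 0.002]
contact_force: [-6.2, 0.9, -2.6]
finger_gap: 0.0203
```

>>> carry_out(
  moves=[
    {"xyz": [-3.5,-11,3],"spin": 0,"fingers": 15},
    {"xyz": [-6.5,-23.4,6],"spin": 0,"fingers": 15},
    {"xyz": [-9.5,-36,8],"spin": 0,"fingers": 15},
    {"xyz": [-12.5,-48.7,9],"spin": 0,"fingers": 15},
    {"xyz": [-15.5,-61.4,8.8],"spin": 0,"fingers": 15},
    {"xyz": [-18.3,-74,7.5],"spin": 0,"fingers": 15},
    {"xyz": [-21,-86.5,5],"spin": 0,"fingers": 15},
    {"xyz": [-23.8,-98.8,1.2],"spin": 0,"fingers": 15},
  ],
)

```text
time: 4.8
tcp_pos: [0.5038, -0.2671, 0.1778]
eef_rot: [-2.448, -1.969, 0.001]
contact_force: [4.0, -1.5, 1.9]
finger_gap: 0.0202
```

>>> carry_out(
  moves=[
    {"xyz": [0,-2,-1],"spin": 0,"fingers": 60},
    {"xyz": [0,-2,-1],"spin": 0,"fingers": 60},
    {"xyz": [0,-2,-1],"spin": 0,"fingers": 60},
    {"xyz": [0,-2,20],"spin": 0,"fingers": 60},
    {"xyz": [0,-2,50],"spin": 0,"fingers": 60},
    {"xyz": [0,20,80],"spin": 0,"fingers": 60},
    {"xyz": [0,60,90],"spin": 0,"fingers": 60},
    {"xyz": [0,100,90],"spin": 0,"fingers": 60},
  ],
)

```text
time: 5.47
tcp_pos: [0.5041, -0.1662, 0.2711]
eef_rot: [2.447, 1.965, 0.002]
contact_force: [0.3, 0.2, -0.4]
finger_gap: 0.0598
```

>>> carry_out(
  moves=[
    {"xyz": [0,40,0],"spin": 0,"fingers": 60},
    {"xyz": [0,80,0],"spin": 0,"fingers": 60},
    {"xyz": [0,120,0],"spin": 0,"fingers": 60},
    {"xyz": [0,160,0],"spin": 0,"fingers": 60},
    {"xyz": [0,200,0],"spin": 0,"fingers": 60},
    {"xyz": [0,240,0],"spin": 0,"fingers": 60},
    {"xyz": [0,280,0],"spin": 0,"fingers": 60},
    {"xyz": [0,280,0],"spin": 0,"fingers": 60},
  ],
)

```text
time: 6.13
tcp_pos: [0.5031, 0.1197, 0.2711]
eef_rot: [2.443, 1.973, 0.003]
contact_force: [0.8, -0.3, -0.2]
finger_gap: 0.0601
```

```bash
python3 - <<'E'
from h import *
c=cam('top');s=cam('scene');cv2.imwrite('pics/c.png',np.hstack([cv2.resize(c['frame'][150:310,340:500],None,fx=2.5,fy=2.5),cv2.resize(s['frame'][190:350,310:470],None,fx=2.5,fy=2.5)]))
E
```

```text
(no output)
```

View pics/c.png

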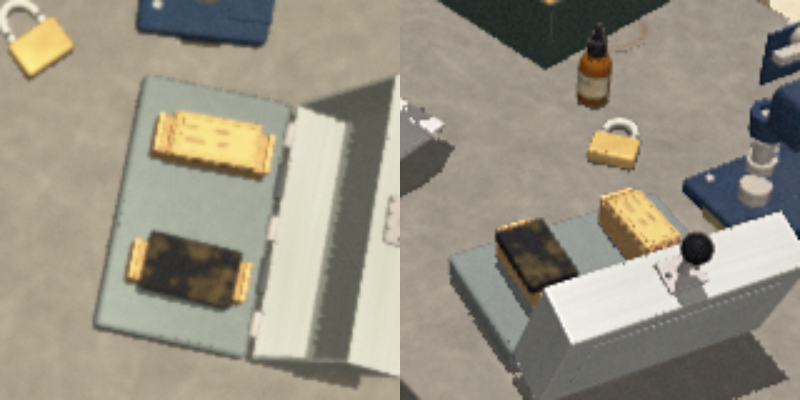

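The lid rests open. The black touchstone lies on the rest nearer the robot, at about (192,268) in the left crop. The tag bundle is on the far rest, at about (212,142).

```bash
python3 - <<'E'
from h import *
t=cam('top');f=t['frame'];g=f.max(2)
M=np.zeros(g.shape,np.uint8);M[238:276,390:441]=(g<110)[238:276,390:441]*255
M=cv2.morphologyEx(M,cv2.MORPH_CLOSE,np.ones((7,7)));M=cv2.morphologyEx(M,cv2.MORPH_OPEN,np.ones((7,7)))
k=max(cv2.findContours(M,0,2)[0],key=cv2.contourArea);R=cv2.minAreaRect(k);B=cv2.boxPoints(R);print(R,cv2.boundingRect(k))
W=np.array([onz(t,*p,.061) for p in B]);print(W.mean(0),[np.linalg.norm(W[i]-W[i-1]) for i in range(4)])
d=W-np.roll(W,1,0);print(np.degrees(np.arctan2(d[:,1],d[:,0])))
print('pred px',proj(t,(.4836,-.156,.061)))
# pad: refit by box edges already
s=telemetry.get_state();Rm=cv2.Rodrigues(s['eef_rot'])[0];print(s['tcp_pos'],np.degrees(np.arctan2(Rm[1,1],Rm[0,1])))
cv2.drawContours(f,[B.astype(int)],0,(0,0,255),1);cv2.imwrite('pics/d.png',cv2.resize(f[200:300,370:470],None,fx=4,fy=4,interpolation=0))
E
```

```text
((415.9764709472656, 258.1058654785156), (38.8305549621582, 25.163936614990234), 12.528807640075684) (397, 243, 38, 30)
[ 0.48151857 -0.15398747  0.061     ] [np.float64(0.06544748658507604), np.float64(0.043604044711230694), np.float64(0.06598472026498188), np.float64(0.04345959212666511)]
[  76.64918026  -14.38290049 -103.48758354  164.90543146]
pred px (np.float64(417.0830633464333), np.float64(256.8234605360265))
[0.50379646 0.11443227 0.27109642] -12.351429818755665
```

View pics/d.png

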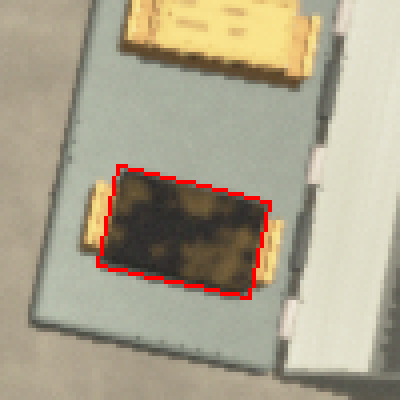

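>>> carry_out(
  moves=[
    {"xyz": [-3,-38,-15],"spin": -0.6,"fingers": 62},
    {"xyz": [-6,-76,-30],"spin": -0.6,"fingers": 62},
    {"xyz": [-9,-114,-45],"spin": -0.6,"fingers": 62},
    {"xyz": [-12,-152,-60],"spin": -0.6,"fingers": 62},
    {"xyz": [-15,-190,-75],"spin": -0.6,"fingers": 62},
    {"xyz": [-19,-228,-90],"spin": -0.6,"fingers": 62},
    {"xyz": [-21.5,-262,-105],"spin": -0.6,"fingers": 62},
    {"xyz": [-21.5,-269.5,-130],"spin": -0.6,"fingers": 62},
  ],
)

```text
time: 6.95
tcp_pos: [0.4816, -0.1604, 0.1422]
eef_rot: [2.457, 1.947, 0.003]
contact_force: [1.1, 0.3, 0.1]
finger_gap: 0.0621
```

```bash
python3 - <<'E'
from h import *
s=telemetry.get_state();Rm=cv2.Rodrigues(s['eef_rot'])[0];print(s['tcp_pos'],np.degrees(np.arctan2(Rm[1,1],Rm[0,1])),s['contact_force'])
t=cam('top');s=cam('scene');cv2.imwrite('pics/e.png',np.hstack([cv2.resize(t['frame'][150:310,340:500],None,fx=2.5,fy=2.5),cv2.resize(s['frame'][190:350,310:470],None,fx=2.5,fy=2.5)]))
s=telemetry.get_state();print(s['tcp_pos'])
E
```

```text
[ 0.48156284 -0.16036852  0.14215687] -13.214382738630981 [1.05626521 0.34347794 0.12884364]
[ 0.48008755 -0.1571942   0.13765709]
```

View pics/e.png

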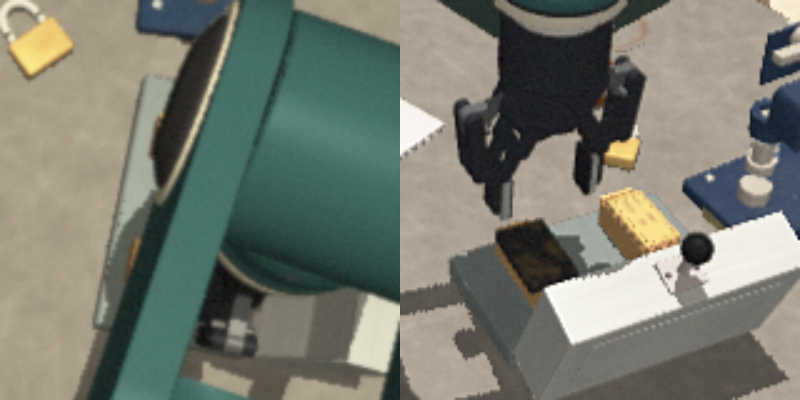

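The fingers are above the touchstone and clear of both the lid and the tags.

>>> carry_out(
  moves=[
    {"xyz": [2.4,2,-20],"spin": 0,"fingers": 62},
    {"xyz": [2.4,2,-40],"spin": 0,"fingers": 62},
    {"xyz": [2.4,2,-55],"spin": 0,"fingers": 62},
    {"xyz": [2.4,2,-67],"spin": 0,"fingers": 62},
    {"xyz": [2.4,2,-77],"spin": 0,"fingers": 62},
    {"xyz": [2.4,2,-77],"spin": 0,"fingers": 62},
  ],
)

```text
time: 7.55
tcp_pos: [0.482, -0.1548, 0.0595]
eef_rot: [-2.46, -1.95, 0.004]
contact_force: [0.3, 0.2, -0.9]
finger_gap: 0.0623
```

>>> carry_out(
  moves=[
    {"xyz": [0,0,0],"spin": 0,"fingers": 45},
    {"xyz": [0,0,0],"spin": 0,"fingers": 45},
    {"xyz": [0,0,0],"spin": 0,"fingers": 34},
    {"xyz": [0,0,0],"spin": 0,"fingers": 34},
    {"xyz": [0,0,0],"spin": 0,"fingers": 34},
    {"xyz": [0,0,0],"spin": 0,"fingers": 34},
    {"xyz": [0,0,0],"spin": 0,"fingers": 34},
  ],
  newtons=30,
)

```text
time: 8.13
tcp_pos: [0.4825, -0.1549, 0.0607]
eef_rot: [-2.461, -1.95, 0.003]
contact_force: [-0.7, 1.2, 6.5]
finger_gap: 0.0398
```

>>> carry_out(
  moves=[
    {"xyz": [0,0,6],"spin": 0,"fingers": 34},
    {"xyz": [0,0,16],"spin": 0,"fingers": 34},
    {"xyz": [0,0,30],"spin": 0,"fingers": 34},
    {"xyz": [0,0,46],"spin": 0,"fingers": 34},
    {"xyz": [0,0,62],"spin": 0,"fingers": 34},
    {"xyz": [0,0,75],"spin": 0,"fingers": 34},
    {"xyz": [0,0,80],"spin": 0,"fingers": 34},
  ],
)

```text
time: 8.72
tcp_pos: [0.4832, -0.1552, 0.1435]
eef_rot: [2.461, 1.951, -0.0]
contact_force: [0.2, -0.4, -0.3]
finger_gap: 0.0392
```

```bash
python3 - <<'E'
from h import *
s=cam('scene');cv2.imwrite('pics/f.png',cv2.resize(s['frame'][150:350,270:470],None,fx=2.5,fy=2.5))
s=telemetry.get_state();print(s['tcp_pos'],s['finger_gap'])
E
```

```text
[ 0.48320781 -0.15517823  0.14333668] 0.039511679166366366
```

View pics/f.png

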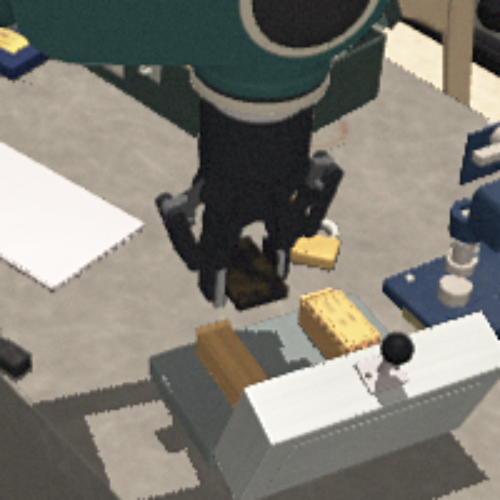

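The stone is held level enough over its empty rest, and the tags are undisturbed. With this low grip the fingertips would reach the pad before the stone does. I'll set it back on the rest and regrip about 9 mm higher so it can be laid down gently.

>>> carry_out(
  moves=[
    {"xyz": [-0.7,0.3,-25],"spin": 0,"fingers": 34},
    {"xyz": [-0.7,0.3,-45],"spin": 0,"fingers": 34},
    {"xyz": [-0.7,0.3,-62],"spin": 0,"fingers": 34},
    {"xyz": [-0.7,0.3,-74],"spin": 0,"fingers": 34},
    {"xyz": [-0.7,0.3,-79],"spin": 0,"fingers": 34},
    {"xyz": [-0.7,0.3,-82],"spin": 0,"fingers": 34},
    {"xyz": [-0.7,0.3,-82.5],"spin": 0,"fingers": 34},
    {"xyz": [-0.7,0.3,-82.5],"spin": 0,"fingers": 34},
  ],
)

```text
time: 9.43
tcp_pos: [0.4828, -0.155, 0.0614]
eef_rot: [2.461, 1.95, 0.001]
contact_force: [0.5, 0.4, -0.5]
finger_gap: 0.0394
```

>>> carry_out(
  moves=[
    {"xyz": [0,0,-0.7],"spin": 0,"fingers": 34},
    {"xyz": [0,0,-0.7],"spin": 0,"fingers": 48},
    {"xyz": [0,0,-0.7],"spin": 0,"fingers": 48},
    {"xyz": [0,0,4],"spin": 0,"fingers": 48},
    {"xyz": [0,0,8.5],"spin": 0,"fingers": 48},
    {"xyz": [0,0,8.5],"spin": 0,"fingers": 48},
    {"xyz": [0,0,8.5],"spin": 0,"fingers": 48},
  ],
)

```text
time: 10.02
tcp_pos: [0.4831, -0.1551, 0.0705]
eef_rot: [2.46, 1.95, 0.001]
contact_force: [0.6, -0.3, -0.5]
finger_gap: 0.048
```

>>> carry_out(
  moves=[
    {"xyz": [0,0,0],"spin": 0,"fingers": 34},
    {"xyz": [0,0,0],"spin": 0,"fingers": 34},
    {"xyz": [0,0,0],"spin": 0,"fingers": 34},
    {"xyz": [0,0,0],"spin": 0,"fingers": 34},
    {"xyz": [0,0,0],"spin": 0,"fingers": 34},
    {"xyz": [0,0,0],"spin": 0,"fingers": 34},
  ],
  newtons=35,
)

```text
time: 10.52
tcp_pos: [0.4832, -0.1552, 0.0707]
eef_rot: [2.46, 1.95, 0.002]
contact_force: [-0.9, 0.2, 4.9]
finger_gap: 0.0392
```

>>> carry_out(
  moves=[
    {"xyz": [0,0,6],"spin": 0,"fingers": 34},
    {"xyz": [0,0,16],"spin": 0,"fingers": 34},
    {"xyz": [0,0,30],"spin": 0,"fingers": 34},
    {"xyz": [0,0,46],"spin": 0,"fingers": 34},
    {"xyz": [0,0,60],"spin": 0,"fingers": 34},
    {"xyz": [0,0,70],"spin": 0,"fingers": 34},
    {"xyz": [0,10,72],"spin": 0,"fingers": 34},
    {"xyz": [0,25,72],"spin": 0,"fingers": 34},
  ],
)

```text
time: 11.18
tcp_pos: [0.4833, -0.1302, 0.1435]
eef_rot: [2.461, 1.947, 0.002]
contact_force: [-0.5, 0.3, -1.5]
finger_gap: 0.039
```

```bash
python3 - <<'E'
from h import *
s=cam('scene');cv2.imwrite('pics/g.png',cv2.resize(s['frame'][170:310,290:430],None,fx=4,fy=4))
s=telemetry.get_state();print(s['tcp_pos'],s['finger_gap'])
E
```

```text
[ 0.48307231 -0.12778948  0.14284761] 0.03890853359161865
```

View pics/g.png

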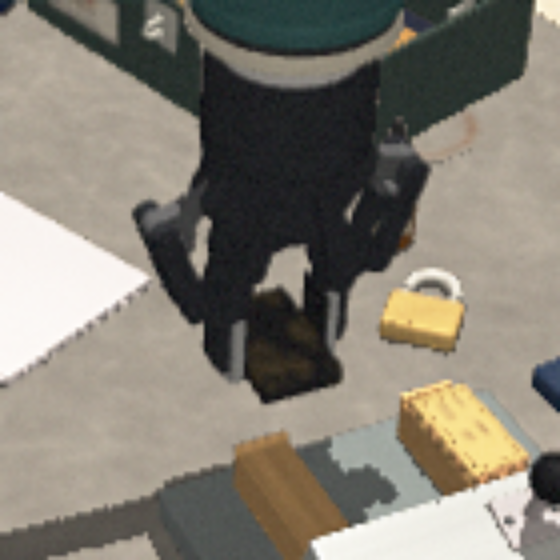

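The stone is gripped near the fingertips and is roughly level. I'll carry it to the pad.

>>> carry_out(
  moves=[
    {"xyz": [0,25,0],"spin": 0,"fingers": 34},
    {"xyz": [-1,57,0],"spin": 0,"fingers": 34},
    {"xyz": [-2,90,0],"spin": 0,"fingers": 34},
    {"xyz": [-3,124,0],"spin": 0,"fingers": 34},
    {"xyz": [-4,158,-5],"spin": 0,"fingers": 34},
    {"xyz": [-5,192,-15],"spin": 0,"fingers": 34},
    {"xyz": [-5,226,-25],"spin": 0,"fingers": 34},
    {"xyz": [-6,258,-35],"spin": 0,"fingers": 34},
  ],
)

```text
time: 11.9
tcp_pos: [0.4763, 0.1324, 0.1071]
eef_rot: [2.461, 1.95, 0.003]
contact_force: [0.3, -0.4, -0.2]
finger_gap: 0.0395
```

>>> carry_out(
  moves=[
    {"xyz": [0,25,-10],"spin": 0,"fingers": 34},
    {"xyz": [0,45,-20],"spin": 0,"fingers": 34},
    {"xyz": [0,58,-35],"spin": 0,"fingers": 34},
    {"xyz": [0,64,-50],"spin": 0,"fingers": 34},
    {"xyz": [0,64,-60],"spin": 0,"fingers": 34},
    {"xyz": [0,64,-65],"spin": 0,"fingers": 34},
    {"xyz": [0,64,-65],"spin": 0,"fingers": 34},
  ],
)

```text
time: 12.48
tcp_pos: [0.4756, 0.1959, 0.041]
eef_rot: [2.461, 1.95, -0.0]
contact_force: [0.3, 1.2, -0.5]
finger_gap: 0.0393
```

>>> carry_out(
  moves=[
    {"xyz": [1,0,-4],"spin": 0,"fingers": 34},
    {"xyz": [1,0,-7],"spin": 0,"fingers": 34},
    {"xyz": [1,0,-9],"spin": 0,"fingers": 34},
    {"xyz": [1,0,-10],"spin": 0,"fingers": 34},
    {"xyz": [1,0,-10],"spin": 0,"fingers": 34},
  ],
)

```text
time: 12.9
tcp_pos: [0.4766, 0.1957, 0.031]
eef_rot: [2.462, 1.95, -0.0]
contact_force: [-0.3, 0.7, -0.9]
finger_gap: 0.0392
```

>>> carry_out(
  moves=[
    {"xyz": [0,0,-1.5],"spin": 0,"fingers": 34},
    {"xyz": [0,0,-2.5],"spin": 0,"fingers": 34},
    {"xyz": [0,0,-3.5],"spin": 0,"fingers": 34},
    {"xyz": [0,0,-4],"spin": 0,"fingers": 34},
    {"xyz": [0,0,-4],"spin": 0,"fingers": 34},
  ],
)

```text
time: 13.32
tcp_pos: [0.4771, 0.1959, 0.03]
eef_rot: [2.461, 1.95, 0.0]
contact_force: [-19.9, -8.8, 39.4]
finger_gap: 0.0388
```

Contact came at TCP z 30 mm, so I'll ease off and release.

>>> carry_out(
  moves=[
    {"xyz": [-0.5,0,0.7],"spin": 0,"fingers": 34},
    {"xyz": [-0.5,0,0.7],"spin": 0,"fingers": 34},
    {"xyz": [-0.5,0,0.7],"spin": 0,"fingers": 34},
  ],
  newtons=20,
)

```text
time: 13.57
tcp_pos: [0.4768, 0.1959, 0.0309]
eef_rot: [2.461, 1.949, 0.001]
contact_force: [1.0, 1.0, -1.5]
finger_gap: 0.0395
```

>>> carry_out(
  moves=[
    {"xyz": [0,0,0],"spin": 0,"fingers": 42},
    {"xyz": [0,0,0],"spin": 0,"fingers": 44},
    {"xyz": [0,0,0],"spin": 0,"fingers": 50},
    {"xyz": [0,0,0],"spin": 0,"fingers": 60},
    {"xyz": [0,0,1],"spin": 0,"fingers": 60},
    {"xyz": [0,0,10],"spin": 0,"fingers": 60},
    {"xyz": [0,0,40],"spin": 0,"fingers": 60},
    {"xyz": [0,0,80],"spin": 0,"fingers": 60},
  ],
)

```text
time: 14.23
tcp_pos: [0.4753, 0.1954, 0.1097]
eef_rot: [2.462, 1.95, -0.006]
contact_force: [0.6, -0.5, -0.3]
finger_gap: 0.0599
```

>>> carry_out(
  moves=[
    {"xyz": [0,30,40],"spin": 0,"fingers": 60},
    {"xyz": [-10,70,60],"spin": 0,"fingers": 60},
    {"xyz": [-20,110,60],"spin": 0,"fingers": 60},
    {"xyz": [-30,145,60],"spin": 0,"fingers": 60},
    {"xyz": [-40,180,60],"spin": 0,"fingers": 60},
    {"xyz": [-50,215,60],"spin": 0,"fingers": 60},
    {"xyz": [-60,250,60],"spin": 0,"fingers": 60},
    {"xyz": [-60,260,60],"spin": 0,"fingers": 60},
  ],
)

```text
time: 14.9
tcp_pos: [0.4133, 0.4592, 0.1704]
eef_rot: [-2.459, -1.954, 0.005]
contact_force: [0.0, -0.9, 0.3]
finger_gap: 0.0597
```

```bash
python3 - <<'E'
from h import *
t=cam('top');f=t['frame'];cv2.imwrite('pics/i.png',f[130:330,100:500])
g=f.max(2);M=np.zeros(g.shape,np.uint8);M[225:310,150:290]=(g<110)[225:310,150:290]*255
M=cv2.morphologyEx(M,cv2.MORPH_CLOSE,np.ones((7,7)));M=cv2.morphologyEx(M,cv2.MORPH_OPEN,np.ones((5,5)))
for k in cv2.findContours(M,0,2)[0]:
    W=np.array([onz(t,*p,.017) for p in cv2.boxPoints(cv2.minAreaRect(k))]);c=W.mean(0);d=c[:2]-[.4765,.1962]
    print(cv2.contourArea(k),c,[np.linalg.norm(W[i]-W[i-1]) for i in range(4)],'pad x,y',d@[.983,.183],d@[-.183,.983])
E
```

```text
697.5 [0.47708826 0.19434699 0.017     ] [np.float64(0.06400382507622869), np.float64(0.03911426342300983), np.float64(0.06446155837522877), np.float64(0.03895355054758758)] pad x,y 0.0002391609325170458 -0.0019291602748879259
```

View pics/i.png

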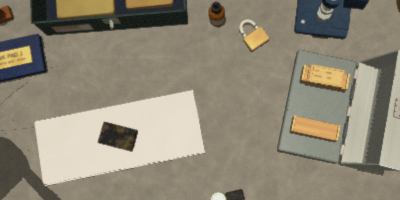

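The stone lies flat at the pad's centre, about (118,136) in the crop. The tags are still on their rest at (325,76), and the lid is open.

```bash
python3 -c "
from h import *
print(workorder.close_job())"
```

```text
the job is handed in; nothing more can be done
None
```

I opened the lid by its ball pull, and it came to rest open by itself. I then lifted the touchstone out, laid it on the writing pad and handed the job in at about 15 s of the 54 s allowed. `close_job()` reports no verdict.

- **Touchstone:** in the last top view it measures 64 x 39 mm, which fits it lying flat. Its centre is about 0 mm (x) and -2 mm (y) from the pad's centre. I judged flatness from this one view only.
- **Tag bundle:** it still lies on its own rest by eye; I did not measure its displacement.
- **Lid:** it stands open in the last top view. I did not measure its angle.
- **Regrip:** my first grip was too low to set the stone down gently. I put it back on its rest and gripped it about 9 mm higher.
- **Contact at the pad:** the first touch on the pad came earlier than I expected, probably with the fingertips. The wrist force peaked near 45 N, under its 120 N limit. I backed off about 1 mm before releasing, so the stone may have dropped up to about 4 mm.

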